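Tip the goldsmith's bin forward and fetch the bracket from its back

ROBOT

A 7-joint arm with a two-finger parallel gripper is mounted at the origin on the work surface. World frame = base frame: x ahead of the robot, y to its left, z up, the work surface at z = 0. Lengths are in m, angles in rad, forces in N, time in s.
With the tool pointing down it reaches from about 0.4 to 0.85 m from the base axis. Payload 4.4 kg.
Tool frame: the origin (TCP) lies at the very end of the fingers, on their centre line; the grasp point (between the pads) lies 19 mm behind it; z points along the fingers, y is the direction in which the jaws open and shut (so a half turn about z gives the same grasp; the last joint's range is limited). The gripper opens to 94 mm and grips with 3 to 60 N. Pads are 16 mm wide; open, the fingers measure 119 mm over their backs; the gripper's body (75 mm by 177 mm) begins 78 mm behind the grasp point.
Start: joints at [1.062, 0.628, 0.038, 1.517, -0.027, 0.996, -0.02], TCP at [0.279, -0.587, 0.205] pointing down, gripper open.
Joint ranges: [-3.06, 3.06], [-0.37, 2.12], [-1.25, 1.32], [0.18, 2.47], [-1.1, 4.24], [0.23, 1.98], [-2.94, 2.94]. Speed limits (rad/s): [2.57, 2.57, 3.14, 3.14, 3.14, 3.14, 3.14].

INTERFACE

Orientations are given as a unit quaternion [x, y, z, w].
In Python, from station import manip gives the robot as it stands.
- The arm moves only by the tool jog_arm, never from a script. Its arguments are lists of equal length, an entry for each row: "xyz": the shift along the tool's x, y, z in cm, a list of three; "rotation": the turn, a rotation vector about the tool's x, y, z in rad, a list of three; "jaw": the closure, from 0 (fully open) to 1 (shut). In form: {"xyz": [[tx, ty, tz], ...], "rotation": [[wx, wy, wz], ...], "jaw": [jaw, ...]}. A call has 1 to 5 rows; each row is the pose to reach, as a shift and turn from the pose measured when the call began, along the tool's axes at that moment; what a row does not reach only later rows make up. A row lasts 1/12 s, in which the tool goes at most 41.7 mm and 7.16 degrees, less where a joint would pass 70% of its speed; a pose out of reach is approached as far as the arm can. A call with a gripper value outside its range is refused whole. The fingers move at their own pace and stop on an object; "squeeze" is the grip in N (left out, the last holds). Time passes only in rows, so rows that repeat a pose let the fingers close. It gives the time, the measured TCP pose, the force and the opening at its end, in the units of the state.
- manip.read_state(): the state, without advancing time (a new reading comes with each control period).
- manip.get_image(name): name is "scene" or "top" or "wrist"; returns a dict with "pixels" (384x512x3 uint8, red, green, blue), "depth" (384x512 float32, m along the optical axis (not along the pixel's ray), 0 where there is no reading), "camera_matrix" (3x3 intrinsics, pixels), "dist_coeffs" ([k1, k2, p1, p2, k3] as OpenCV has them; the pictures are not rectified), "rvec" (rotation vector, rad) and "tvec" (3), from world to camera coordinates, as OpenCV has them. Camera axes: x right, y down, z forward; pixel columns grow to the right and rows downward; lengths in m; the calibration is good to about 2 mm. A picture is of the moment at which its call begins.
- manip.finish_job(): hands the job in, once; it reports no verdict.
Trained networks look in the newest picture that a camera, given by its name, has taken for a name from the list of things; names that differ only in an ending like _2 or _b are one class to them, and where a whole thing is asked for, a point or a joint stands for the part that bears it (a point fixed in the world has none). Each returns a list of dicts, best first, with "p" (0 to 1); they miss things now and then, are a little off and sometimes report something else, mostly with a low value. They report only what shows in the picture. A call takes as long as a camera call. They do not tell look-alikes from the thing itself.
- manip.spot_in(camera, query): "extent" ([left, top, width, height] in pixels, round what is visible of it).
The state is a dict: "t": time; "joints": joint angles; "joint_vel": joint speeds; "tau": joint torques, N m; "eef_pos": TCP position; "orientation": TCP orientation; "force": force on the tool from outside, world axes, zero at the start; "torque": the same for the moment, N m; "width": opening from 0.0 (shut) to 1.0 (fully open).
Only numpy, scipy, OpenCV 4.12 (cv2) and the standard library are available. Lean on these libraries where they do the work, as an engineer would, in place of code of your own. Each camera call takes 0.05 s, during which the arm holds its last target. There are 200 camera calls.

TASK

Pull the hinged plywood bin by its bar until it is tipped fully forward on its pivot, then pick the steel bracket out of the bin's back compartment and put it in the square wooden tray. Set the bracket down rather than dropping it, and leave the bin tipped forward.

Things in the scene. Friction and masses are not known exactly. Their poses are not given: they have to be found in the camera images.
- bin (a joint): Tilt of the plywood bin on its stand: 0 upright (as found), 0.70 rad fully forward, towards the robot, on its stop. Takes about 3 N at the bar; the stiff pivot stays where left. A 22 mm high cross wall parts a front compartment (flat strap, wooden wedge) from the back one, 72 mm deep, 180 wide, walls 25 high, under a clear cover (165-170 mm up, fixed) until the bin is tipped.
- bin_bar (a point): Middle of the steel pull bar on the bin's front: round, 10 mm thick, 90 long along y, 155 mm up when upright, 25 mm of air below it, posts at its ends. Turns with the bin; upright: x to the bin's back, y along pivot, z up. In these axes: pivot at x +63, z -125 mm; bin's floor at z -60; back compartment x +77 to +149; upright, the cover's edge is at x +93.
- bracket_center (a point): Middle (half-way up) of the grey steel bracket in the back compartment, a bridge on two feet, 0.12 kg: 50 mm long (x), 24 wide (y), 26 high (z). Feet 5 mm thick at both ends; the upper 10 mm is a solid bar 30 mm long over an 18 mm wide gap. Lies lengthwise front to back on the bin's floor, may slide to the cross wall when tipped. Grip across its 24 mm width.
- tray_in (a point): Centre of the inner floor of the fixed, empty square wooden tray, 4 mm above the bench: inside 150 by 150 mm, walls 4 mm thick rising 20 mm above this floor; x and y along its sides, z up.
Not all that is in view belongs to the job. There is more than one size of the part that bears tray_in; the job needs the smaller.

How it is judged:
By the outcome, as a careful person would: the job done as asked, in the order asked, and still so for the second after the job is handed in, with the robot touching nothing.
It also fails if it takes over 51 s, if anything falls off the work surface, if the arm or the gripper's body presses on something with over 40 N, if the wrist force passes 120 N, or if a joint passes its speed limit or range.

## Working session

There is one attempt and no reset: what is moved stays moved. The work goes in short steps, Python scripts to look and compute and a tool call to move; the robot and the scene stay as the last step left them, time stands still between calls to the robot, and variables do not carry over. Pictures are saved under pics/ and viewed, about 8 in all and at most 12, crops included, and the job is handed in when it is done.

Besides the shell and the picture viewer there is one more tool, called after "Request:" as name(argument=value, ...) on one line, values as JSON. jog_arm: Moves the arm, as the interface text tells. Its arguments: {"type":"object","properties":{"xyz":{"type":"array"},"rotation":{"type":"array"},"jaw":{"type":"array"},"squeeze":{"type":"number"}},"required":["xyz","rotation","jaw"]}

```bash
mkdir -p pics; ls
cat > h.py <<'E'
import numpy as np, cv2, json
from station import manip
from scipy.spatial.transform import Rotation as R
def world(im,u,v,d=None,z=None):
    p=cv2.undistortPoints(np.array([[[u,v]]],float),im["camera_matrix"],np.array(im["dist_coeffs"]))[0,0]
    M=cv2.Rodrigues(np.array(im["rvec"],float))[0]; t=np.array(im["tvec"],float).ravel()
    r=M.T@np.array([p[0],p[1],1]); c=-M.T@t
    if z is not None: d=(z-c[2])/r[2]
    if d is None: d=im["depth"][int(round(v)),int(round(u))]
    return c+r*d
def cloud(im):
    h,w=im["depth"].shape; uv=np.stack(np.meshgrid(np.arange(w),np.arange(h)),-1).reshape(-1,1,2).astype(float)
    p=cv2.undistortPoints(uv,im["camera_matrix"],np.array(im["dist_coeffs"]))[:,0]
    M=cv2.Rodrigues(np.array(im["rvec"],float))[0]; t=np.array(im["tvec"],float).ravel()
    P=np.c_[p,np.ones(len(p))]*im["depth"].reshape(-1,1)
    W=((P-t)@M).reshape(h,w,3); W[im["depth"]==0]=np.nan; return W
def proj(im,P): return cv2.projectPoints(np.array(P,float).reshape(-1,3),np.array(im["rvec"],float),np.array(im["tvec"],float),im["camera_matrix"],np.array(im["dist_coeffs"]))[0][:,0]
def save(im,name,crop=None,s=1):
    a=im["pixels"]
    if crop: x,y,w,h=crop; a=a[y:y+h,x:x+w]
    cv2.imwrite("pics/"+name+".png",cv2.resize(a[...,::-1],None,fx=s,fy=s,interpolation=cv2.INTER_CUBIC))
E
python3 - <<'E'
from h import *
ims=[]
for c in("scene","top"):
    im=manip.get_image(c); ims.append(im); np.savez(c+"0.npz",**{k:np.array(v) for k,v in im.items()})
    for q in("bin","bin_bar","bracket_center","tray_in"):
        for d in manip.spot_in(c,q)[:4]: 
            e=d["extent"]; print(c,q,np.round(e),round(d["p"],2),np.round(world(im,e[0]+e[2]/2,e[1]+e[3]/2),3))
a=np.vstack([i["pixels"] for i in ims]); cv2.imwrite("pics/a.png",cv2.resize(a[...,::-1],None,fx=.78,fy=.78,interpolation=cv2.INTER_AREA))
print(manip.read_state())
E
```

```text
pics
scene bin [205. 216. 120. 101.] 0.82 [ 0.657 -0.25   0.17 ]
scene bin_bar [203. 217. 119.  96.] 0.87 [ 0.651 -0.249  0.168]
scene tray_in [308. 171.  78.  59.] 0.7 [0.581 0.213 0.002]
scene tray_in [209. 122. 104.  61.] 0.56 [0.264 0.259 0.006]
top bin [307. 108.  99.  65.] 0.96 [ 0.595 -0.196  0.094]
top bin_bar [305. 104.  97.  74.] 0.58 [ 0.594 -0.189  0.092]
top bracket_center [360. 112.  12.  17.] 0.56 [ 0.636 -0.21   0.112]
top tray_in [ 69. 225. 118. 114.] 0.97 [0.249 0.279 0.003]
{'t': 0.5, 'joints': array([ 1.06219445,  0.62845778,  0.03847197,  1.51744138, -0.02700373,
        0.99630538, -0.02000577]), 'joint_vel': array([ 1.37722955e-03,  2.90496752e-05, -9.52579275e-04,  6.69661808e-04,
        6.20745333e-05, -1.37419896e-03,  7.93488596e-05]), 'tau': array([-9.90917433e-04, -5.49142170e+01,  1.14154581e+00, -1.86774838e+01,
       -5.23640122e-02,  1.67154707e-02,  6.95249332e-05]), 'eef_pos': array([ 0.27853885, -0.58727328,  0.20542717]), 'orientation': array([ 9.75591979e-01,  2.19591184e-01,  1.42965300e-05, -5.20755000e-05]), 'force': array([ 0.34180919, -0.06902722, -0.11531895]), 'torque': array([-0.05169022,  0.00794548, -0.01622513]), 'width': 0.997213542555506}
```

View pics/a.png

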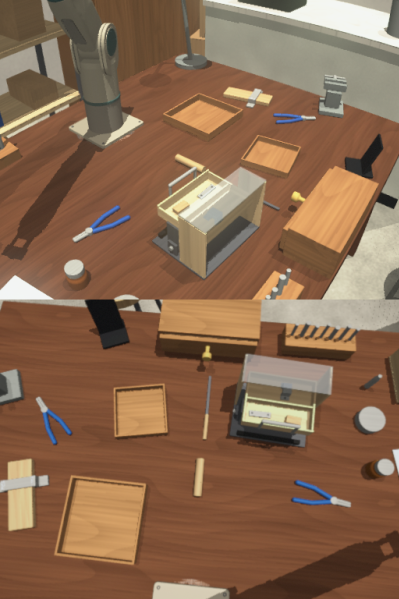

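Run:
```python
from h import *
im=dict(np.load("top0.npz")); W=cloud(im)
a=im["pixels"][60:190,280:440]; b=im["pixels"][95:190,130:230]
A=cv2.resize(a,None,fx=4,fy=4,interpolation=cv2.INTER_CUBIC); cv2.imwrite("pics/b.png",A[...,::-1])
# bar: bright/steel pixels z 0.13..0.17 over front
for x0 in (.50,.52,.54,.56,.58,.60):
    m=(W[...,0]>x0)&(W[...,0]<x0+.02)&(W[...,2]>.05)&(W[...,1]<-.05)&(W[...,1]>-.4)
    P=W[m]; print(x0,len(P), np.round(np.percentile(P,[5,50,95],axis=0),3).tolist() if len(P) else '')
# tray walls
for z0,z1 in((.012,.05),):
    m=(W[...,2]>z0)&(W[...,2]<z1)&(W[...,0]>.4)&(W[...,0]<.65)&(W[...,1]>.05)&(W[...,1]<.33)
    P=W[m]; r=cv2.minAreaRect(P[:,:2].astype(np.float32)); print('tray',r,len(P))
s=dict(np.load("scene0.npz")); cv2.imwrite("pics/c.png",cv2.resize(s["pixels"][180:370,180:360],None,fx=4,fy=4,interpolation=cv2.INTER_CUBIC)[:600,:,::-1])
```

```text
0.5 0 
0.52 769 [[0.527, -0.274, 0.093], [0.533, -0.2, 0.122], [0.539, -0.14, 0.159]]
0.54 397 [[0.54, -0.28, 0.092], [0.551, -0.152, 0.105], [0.559, -0.096, 0.124]]
0.56 800 [[0.561, -0.281, 0.091], [0.57, -0.186, 0.095], [0.579, -0.098, 0.114]]
0.58 816 [[0.581, -0.282, 0.091], [0.591, -0.198, 0.094], [0.599, -0.098, 0.117]]
0.6 933 [[0.601, -0.303, 0.091], [0.607, -0.195, 0.103], [0.619, -0.1, 0.135]]
tray ((0.5840765833854675, 0.206471249461174), (0.1596662998199463, 0.15871381759643555), 10.240316390991211) 511
```

View pics/b.png

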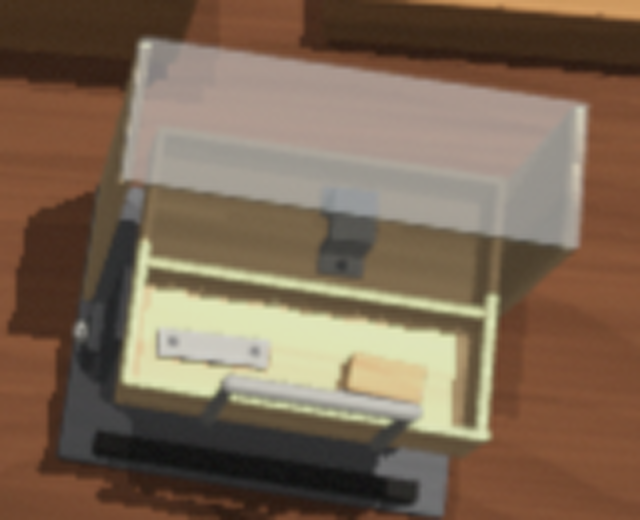

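View pics/c.png

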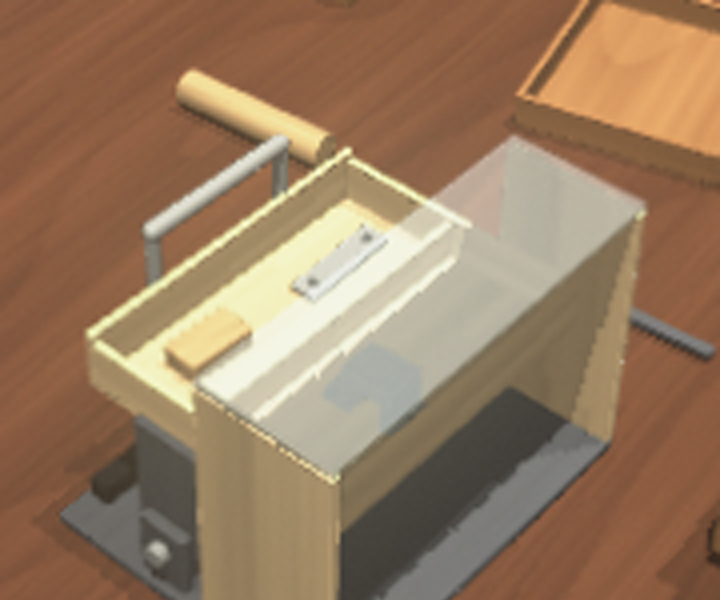

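Top crop: the bar runs from about (228,385) to (415,410), the bracket (dark bridge) is at (348,230) partly under the cover, and the strap (212,348) and wedge (385,378) are in the front compartment.

Look-alikes in the top image (full-frame px):
- **Trays:** the small one is near (180,143) and measures 159 mm outside, which fits 150 + 2·4. The larger one is near (128,282), so I reject it.
- **Bracket:** the strap, the wedge and loose metal parts elsewhere. The bracket is the one behind the cross wall.

Run:
```python
from h import *
im=dict(np.load("top0.npz")); W=cloud(im)
m=(W[...,2]>.147)&(W[...,2]<.166)&(W[...,0]<.57)&(W[...,0]>.5)&(W[...,1]<-.1)&(W[...,1]>-.3)
P=W[m]; r=cv2.minAreaRect(P[:,:2].astype(np.float32)); print(r,len(P),np.median(P,axis=0),P.min(0),P.max(0))
c=P[:,:2]-P[:,:2].mean(0); v=np.linalg.svd(c)[2][0]; print('bar dir',v,np.degrees(np.arctan2(v[0],v[1])))
a=world(im,337,156.3,z=.158);b=world(im,383.8,162.5,z=.158);print(a,b,(a+b)/2,np.degrees(np.arctan2(a[0]-b[0],a[1]-b[1])),np.linalg.norm(a-b))
s=dict(np.load("scene0.npz")); 
a=world(s,180+152/4,180+228/4,z=.157);b=world(s,180+281/4,180+142/4,z=.157);print(a,b,(a+b)/2,np.degrees(np.arctan2(b[0]-a[0],b[1]-a[1])),np.linalg.norm(a-b))
# cross wall / front wall directions from top pic
for z,p,q in((.117,(148,262),(485,312)),(.12,(120,385),(488,438))):
    a=world(im,280+p[0]/4,60+p[1]/4,z=z);b=world(im,280+q[0]/4,60+q[1]/4,z=z);print(a,b,np.degrees(np.arctan2(a[0]-b[0],a[1]-b[1])))
```

```text
((0.5324145555496216, -0.18716078996658325), (0.09830617159605026, 0.011507229879498482), 86.10624694824219) 259 [ 0.53131117 -0.18686966  0.15703182] [ 0.52455217 -0.23606133  0.14987563] [ 0.540579   -0.13804205  0.16123427]
bar dir [-0.07256404 -0.99736376] -175.83872937731968
[ 0.53319496 -0.14132968  0.158     ] [ 0.52906039 -0.23286158  0.158     ] [ 0.53112767 -0.18709563  0.158     ] 2.586338055962581 0.09162523232613387
[ 0.53292351 -0.23178005  0.157     ] [ 0.54062985 -0.14292765  0.157     ] [ 0.53677668 -0.18735385  0.157     ] 4.956966152871727 0.0891859600864377
[ 0.61228767 -0.10445089  0.117     ] [ 0.60075052 -0.28248367  0.117     ] 3.7077838811968555
[ 0.54148427 -0.09343617  0.12      ] [ 0.53069503 -0.28320975  0.12      ] 3.253948427637377
```

```bash
cat >> h.py <<'E'
PSI=-0.065; BAR=np.array([.533,-.187,.155]); BX=np.array([np.cos(PSI),np.sin(PSI),0]); BY=np.array([-BX[1],BX[0],0]); PIV=BAR+.063*BX-[0,0,.125]
def frame(z,y):
    z=np.array(z,float);z/=np.linalg.norm(z);y=np.array(y,float);y=y-z*(y@z);y/=np.linalg.norm(y);return R.from_matrix(np.c_[np.cross(y,z),y,z])
def binpt(p,th): # bar-frame coords -> world at tilt th
    x,y,z=p; x-=.063; z+=.125
    return PIV+BX*(x*np.cos(th)-z*np.sin(th))+BY*y+np.array([0,0,1])*(z*np.cos(th)+x*np.sin(th))
def plan(targets,st=None):
    """targets: (pos,R,n calls)"""
    st=st or manip.read_state(); p=st["eef_pos"]; r=R.from_quat(st["orientation"])
    for P,Q,n in targets:
        w=(r.inv()*Q).as_rotvec()
        for i in range(n):
            d=r.inv().apply((P-p)/n*100) if n==1 else None
            pi=p+(P-p)/(n-i); ri=r*R.from_rotvec(w/n)
            print("xyz",np.round(r.inv().apply(pi-p)*100,2).tolist(),"rot",np.round(w/n,3).tolist(),"->",np.round(pi,3).tolist()); p,r=pi,ri
E
sed -i '/d=r.inv().apply((P-p)\/n/d' h.py
python3 - <<'E'
from h import *
Q=frame([0,0,-1],BX); plan([(BAR+[0,0,.06],Q,4)])
E
```

```text
xyz [10.04, -6.32, -0.24] rot [-0.0, -0.0, -0.266] -> [0.342, -0.487, 0.208]
xyz [11.34, -3.46, -0.24] rot [-0.0, -0.0, -0.266] -> [0.406, -0.387, 0.21]
xyz [11.85, -0.36, -0.24] rot [-0.0, -0.0, -0.266] -> [0.469, -0.287, 0.213]
xyz [11.53, 2.77, -0.24] rot [-0.0, -0.0, -0.266] -> [0.533, -0.187, 0.215]
```

Request:
jog_arm(xyz=[[3.3,-2.1,-0.1],[6.7,-4.2,-0.2],[10,-6.3,-0.2],[10,-6.3,-0.2]], rotation=[[0,0,-0.09],[0,0,-0.18],[0,0,-0.27],[0,0,-0.27]], jaw=[0.3,0.3,0.3,0.3])

```text
t: 0.83
eef_pos: [0.3486, -0.4792, 0.2077]
orientation: [0.935, 0.356, 0.003, -0.002]
force: [1.0, 1.6, -0.5]
width: 0.754
```

Request:
jog_arm(xyz=[[3.8,-1.2,-0.1],[7.6,-2.3,-0.2],[11.3,-3.5,-0.2],[11.3,-3.5,-0.2]], rotation=[[0,0,-0.09],[0,0,-0.18],[0,0,-0.27],[0,0,-0.27]], jaw=[0.3,0.3,0.3,0.3])

```text
t: 1.17
eef_pos: [0.4152, -0.3698, 0.2111]
orientation: [0.875, 0.484, 0.006, -0.003]
force: [0.9, 1.3, -0.3]
width: 0.7
```

Request:
jog_arm(xyz=[[3.9,-0.1,-0.1],[7.9,-0.2,-0.2],[11.8,-0.4,-0.2],[11.8,-0.4,-0.2]], rotation=[[0,0,-0.09],[0,0,-0.18],[0,0,-0.27],[0,0,-0.27]], jaw=[0.3,0.3,0.3,0.3])

```text
t: 1.5
eef_pos: [0.4794, -0.2591, 0.2154]
orientation: [0.798, 0.603, 0.009, -0.003]
force: [-0.8, -0.7, -0.0]
width: 0.698
```

Run:
```python
from h import *
Q=frame([0,0,-1],BX); plan([(BAR+[0,0,.05],Q,1),(BAR+[0,0,-.017],Q,1)])
```

```text
xyz [8.38, 3.19, 1.22] rot [0.009, -0.018, -0.211] -> [0.533, -0.187, 0.205]
xyz [0.0, 0.0, 6.7] rot [-0.0, 0.0, 0.0] -> [0.533, -0.187, 0.138]
```

Request:
jog_arm(xyz=[[2.8,1.1,0.4],[5.6,2.1,0.8],[8.4,3.2,1.2],[8.4,3.2,1.2],[8.4,3.2,1.2]], rotation=[[0,0,-0.07],[0,0,-0.14],[0.009,-0.018,-0.211],[0.009,-0.018,-0.211],[0.009,-0.018,-0.211]], jaw=[0.3,0.3,0.3,0.3,0.3])

```text
t: 1.92
eef_pos: [0.5342, -0.1849, 0.205]
orientation: [0.729, 0.685, 0.0, -0.0]
force: [-0.4, -0.4, -1.3]
width: 0.702
```

Run:
```python
from h import *
im=manip.get_image("wrist"); save(im,"d"); W=cloud(im); st=manip.read_state(); print(st["eef_pos"],st["orientation"])
m=(W[...,2]>.145)&(W[...,2]<.168)&(abs(W[...,0]-.533)<.03)&(abs(W[...,1]+.187)<.08)
P=W[m]; print(len(P)); 
if len(P)>20: print(cv2.minAreaRect(P[:,:2].astype(np.float32)),np.median(P,0))
Q=frame([0,0,-1],BX); plan([(BAR+[0,0,-.017],Q,1)])
```

```text
[ 0.53313561 -0.18694914  0.20499077] [ 7.29669136e-01  6.83800201e-01 -4.81893289e-04 -7.17890973e-05]
1169
((0.5357065200805664, -0.18659181892871857), (0.09911246597766876, 0.009356489405035973), 86.31134796142578) [ 0.5356582  -0.18139885  0.15896793]
xyz [-0.0, -0.01, 6.7] rot [-0.001, 0.001, 0.0] -> [0.533, -0.187, 0.138]
```

View pics/d.png

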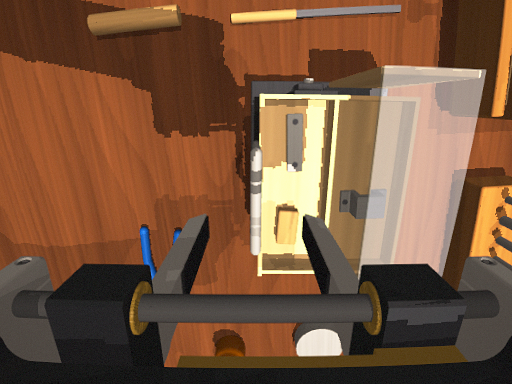

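Wrist view: the bar is at column 256, rows 147–255, centred between the open fingers. The bracket is at (360,203), half under the cover. I'll descend and grip.

Request:
jog_arm(xyz=[[0,0.15,2],[0,0.15,4],[0,0.15,6],[0,0.15,6.7],[0,0.15,6.7]], rotation=[[0,0,0],[0,0,0],[0,0,0],[0,0,0],[0,0,0]], jaw=[0.3,0.3,0.3,0.3,0.3])

```text
t: 2.38
eef_pos: [0.5324, -0.1885, 0.1365]
orientation: [0.731, 0.683, -0.002, -0.002]
force: [-0.8, -1.6, 0.4]
width: 0.703
```

Request:
jog_arm(xyz=[[0,0,0],[0,0,0],[0,0,0],[0,0,0],[0,0,0]], rotation=[[0,0,0],[0,0,0],[0,0,0],[0,0,0],[0,0,0]], jaw=[1,1,1,1,1], squeeze=10)

```text
t: 2.8
eef_pos: [0.5329, -0.1887, 0.1372]
orientation: [0.731, 0.683, -0.002, -0.001]
force: [-0.2, 0.7, -0.5]
width: 0.381
```

Run:
```python
from h import *
st=manip.read_state(); print(st["eef_pos"],st["width"],st["force"])
Q=R.from_quat(st["orientation"]); off=st["eef_pos"]-BAR
for th in np.arange(.1,.81,.1): print(round(th,1),np.round(Q.inv().apply(binpt((0,0,0),th)-BAR)*100,2))
```

```text
[ 0.53287659 -0.1887197   0.13724886] 0.38095310418470935 [-0.21684524  0.69294779 -0.49931825]
0.1 [-0.   -1.21  0.7 ]
0.2 [-0.01 -2.35  1.51]
0.3 [-0.01 -3.4   2.43]
0.4 [-0.01 -4.36  3.45]
0.5 [-0.01 -5.21  4.57]
0.6 [-0.01 -5.94  5.76]
0.7 [-0.01 -6.55  7.02]
0.8 [-0.01 -7.03  8.33]
```

Request:
jog_arm(xyz=[[0,0,0],[0,0,0],[0,0,0],[0,0,0],[0,0,0]], rotation=[[0,0,0],[0,0,0],[0,0,0],[0,0,0],[0,0,0]], jaw=[1,1,1,1,1])

```text
t: 3.22
eef_pos: [0.5337, -0.1887, 0.1373]
orientation: [0.731, 0.683, -0.001, -0.0]
force: [1.8, -0.0, -0.9]
width: 0.098
```

Request:
jog_arm(xyz=[[0,-0.6,0.35],[0,-1.2,0.7],[0,-1.8,1.1],[0,-2.35,1.5],[0,-2.35,1.5]], rotation=[[0,0,0],[0,0,0],[0,0,0],[0,0,0],[0,0,0]], jaw=[1,1,1,1,1])

```text
t: 3.63
eef_pos: [0.5091, -0.1869, 0.1214]
orientation: [0.731, 0.683, -0.001, -0.001]
force: [2.4, 0.3, -5.3]
width: 0.1
```

Request:
jog_arm(xyz=[[0,-0.5,0.45],[0,-1.0,0.9],[0,-1.5,1.4],[0,-2.0,1.9],[0,-2.4,2.4]], rotation=[[0,0,0],[0,0,0],[0,0,0],[0,0,0],[0,0,0]], jaw=[1,1,1,1,1])

```text
t: 4.05
eef_pos: [0.4851, -0.1852, 0.097]
orientation: [0.731, 0.683, -0.001, -0.001]
force: [4.0, -0.6, -0.2]
width: 0.1
```

Run:
```python
from h import *
st=manip.read_state(); print(st["eef_pos"],st["width"],st["force"])
Q=R.from_quat(st["orientation"]); c=st["eef_pos"]-[0.5337,-.1887,.1373]
for th in (.5,.6,.7,.75): print(th,np.round(Q.inv().apply(binpt((0,0,0),th)-BAR-c)*100,2))
```

```text
[ 0.48509582 -0.18521505  0.0969638 ] 0.09969055440246813 [ 4.02158013 -0.56326971 -0.18789762]
0.5 [-0.03 -0.35  0.52]
0.6 [-0.03 -1.08  1.71]
0.7 [-0.04 -1.69  2.97]
0.75 [-0.04 -1.95  3.62]
```

Request:
jog_arm(xyz=[[0,-0.4,0.6],[0,-0.8,1.2],[0,-1.15,1.8],[0,-1.45,2.4],[0,-1.7,3.0]], rotation=[[0,0,0],[0,0,0],[0,0,0],[0,0,0],[0,0,0]], jaw=[1,1,1,1,1])

```text
t: 4.47
eef_pos: [0.4687, -0.1842, 0.0668]
orientation: [0.731, 0.683, -0.0, 0.0]
force: [2.6, 1.1, 15.9]
width: 0.101
```

Request:
jog_arm(xyz=[[0,-0.1,0.2],[0,-0.15,0.35],[0,-0.15,0.4]], rotation=[[0,0,0],[0,0,0],[0,0,0]], jaw=[1,1,1])

```text
t: 4.72
eef_pos: [0.4688, -0.1846, 0.0639]
orientation: [0.731, 0.683, 0.0, 0.002]
force: [1.8, 0.7, 15.2]
width: 0.101
```

Run:
```python
from h import *
st=manip.read_state(); print(st["eef_pos"],st["force"])
im=manip.get_image("scene"); save(im,"e",(170,130,190,190),3)
im=manip.get_image("top"); W=cloud(im)
# floor tilt from back-compartment/front compartment via plane in bin cross-section
for q in("bin","bracket_center"):
    for d in manip.spot_in("top",q)[:3]: print(q,np.round(d["extent"]),round(d["p"],2))
```

```text
[ 0.46878579 -0.18455937  0.06393311] [ 1.75210121  0.73210165 15.24187262]
bin [305. 113.  78.  87.] 0.85
```

View pics/e.png

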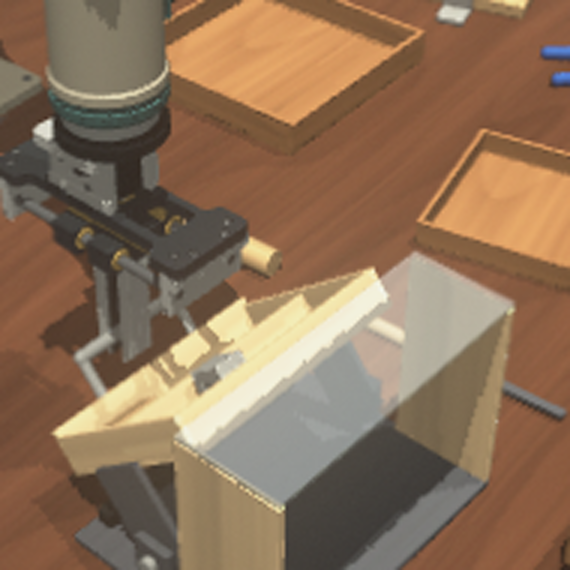

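Scene crop: the bin is tipped forward, the bar is still held at about (95,355), and the bracket is visible in the back compartment at about (215,370). The motion stalled at 15 N, so it's on the stop. I'll release with a small opening and rise straight up.

Request:
jog_arm(xyz=[[0,0,0],[0,0,0],[0,0,0],[0,0,0]], rotation=[[0,0,0],[0,0,0],[0,0,0],[0,0,0]], jaw=[0.78,0.76,0.76,0.76])

```text
t: 5.25
eef_pos: [0.4674, -0.1845, 0.0633]
orientation: [0.731, 0.683, -0.0, 0.001]
force: [1.1, -0.8, -0.5]
width: 0.24
```

Request:
jog_arm(xyz=[[0,0,-1],[0,0,-2.5],[0,0,-5],[0,0,-8],[0,0,-11]], rotation=[[0,0,0],[0,0,0],[0,0,0],[0,0,0],[0,0,0]], jaw=[0.76,0.76,0.76,0.76,0.76])

```text
t: 5.67
eef_pos: [0.4662, -0.184, 0.1745]
orientation: [0.731, 0.683, -0.001, -0.0]
force: [0.6, -0.4, -0.0]
width: 0.24
```

Run:
```python
from h import *
st=manip.read_state(); print(st["eef_pos"],st["force"])
im=manip.get_image("top"); np.savez("top1.npz",**{k:np.array(v) for k,v in im.items()})
print(manip.spot_in("top","bracket_center")[:3])
C=binpt((.102,0,-.047),.7); print("slid bracket guess",C)
n=BX*-np.sin(.7)+np.array([0,0,np.cos(.7)])
for y in (BY,-BY):
  Q=frame(-n,y); plan([(C+n*.10,Q,4)])
```

```text
[ 0.46620947 -0.18397517  0.17446288] [ 0.5627788  -0.39044171 -0.02479709]
[{'extent': [355.1, 135.2, 12.3, 21.8], 'p': 0.43}]
slid bracket guess [ 0.57548995 -0.18976574  0.11478218]
xyz [0.06, 1.03, -0.33] rot [-0.136, -0.134, -0.376] -> [0.48, -0.185, 0.181]
xyz [-0.36, 1.01, -0.17] rot [-0.136, -0.134, -0.376] -> [0.491, -0.185, 0.185]
xyz [-0.72, 0.81, 0.03] rot [-0.136, -0.134, -0.376] -> [0.501, -0.185, 0.188]
xyz [-0.95, 0.47, 0.24] rot [-0.136, -0.134, -0.376] -> [0.511, -0.186, 0.191]
xyz [0.06, 1.03, -0.33] rot [-0.134, 0.136, 0.375] -> [0.48, -0.185, 0.181]
xyz [0.47, 0.96, -0.16] rot [-0.134, 0.136, 0.375] -> [0.491, -0.185, 0.185]
xyz [0.8, 0.73, 0.05] rot [-0.134, 0.136, 0.375] -> [0.501, -0.185, 0.188]
xyz [0.99, 0.37, 0.25] rot [-0.134, 0.136, 0.375] -> [0.511, -0.186, 0.191]
```

Run:
```python
from h import *
print(np.round(manip.read_state()["joints"],2))
im=dict(np.load("top1.npz")); save(im,"f",(290,95,120,110),5)
W=cloud(im); C=binpt((.102,0,-.047),.7)
n=BX*-np.sin(.7)+np.array([0,0,np.cos(.7)]); u=BX*np.cos(.7)+np.array([0,0,np.sin(.7)])
F0=binpt((0,0,-.06),.7)
D=W-F0; X=D@u; Y=D@BY; Z=D@n
for nm,m in(("floor",(X>.085)&(X<.145)&(abs(Y)<.085)&(abs(Z)<.012)),("brk",(X>.07)&(X<.15)&(abs(Y)<.085)&(Z>.015)&(Z<.035))):
    P=np.c_[X[m],Y[m],Z[m]]; print(nm,len(P)); 
    if len(P)>10: print(np.round(np.percentile(P,[3,25,50,75,97],axis=0),3).tolist())
u0=(355+6,135+11); print(np.round([X[146,361],Y[146,361],Z[146,361]],3))
for r in range(132,162,2): print(r,[(int(1000*X[r,c]),int(1000*Y[r,c]),int(1000*Z[r,c])) for c in (356,360,364,368)])
```

```text
[ 0.51  0.47 -0.28  1.95  0.19  0.74  0.06]
floor 1197
[[0.087, -0.013, -0.004], [0.1, 0.012, -0.002], [0.115, 0.036, -0.001], [0.127, 0.06, -0.0], [0.139, 0.082, 0.003]]
brk 248
[[0.072, -0.026, 0.016], [0.075, -0.007, 0.019], [0.077, 0.017, 0.021], [0.114, 0.05, 0.024], [0.15, 0.082, 0.026]]
[ 0.107 -0.007  0.024]
132 [(126, 4, -1), (127, -3, -2), (174, 27, 159), (179, 24, 173)]
134 [(123, 4, 0), (124, -3, 0), (125, -11, 0), (177, 24, 175)]
136 [(118, 3, 0), (118, -5, -4), (122, -12, 4), (174, 23, 176)]
138 [(114, 2, 0), (115, -6, 0), (118, -13, 3), (172, 23, 180)]
140 [(109, 0, -1), (112, -6, 3), (115, -13, 7), (169, 22, 182)]
142 [(105, 0, -1), (109, -6, 8), (115, -10, 22), (166, 22, 185)]
144 [(101, -1, -1), (101, -10, -3), (112, -11, 25), (163, 22, 185)]
146 [(97, -2, 0), (104, -6, 18), (107, -12, 24), (161, 22, 189)]
148 [(93, -2, 1), (101, -6, 21), (103, -13, 25), (159, 22, 191)]
150 [(87, -4, -1), (97, -6, 23), (157, 29, 200), (158, 23, 199)]
152 [(83, -5, 0), (94, -7, 26), (155, 29, 202), (156, 22, 201)]
154 [(80, -6, 2), (145, 30, 187), (153, 29, 205), (153, 22, 203)]
156 [(76, -6, 5), (143, 30, 190), (150, 28, 207), (150, 21, 204)]
158 [(75, -5, 14), (141, 30, 193), (147, 28, 208), (148, 22, 208)]
160 [(73, -5, 19), (139, 30, 198), (144, 27, 209), (146, 22, 212)]
```

View pics/f.png

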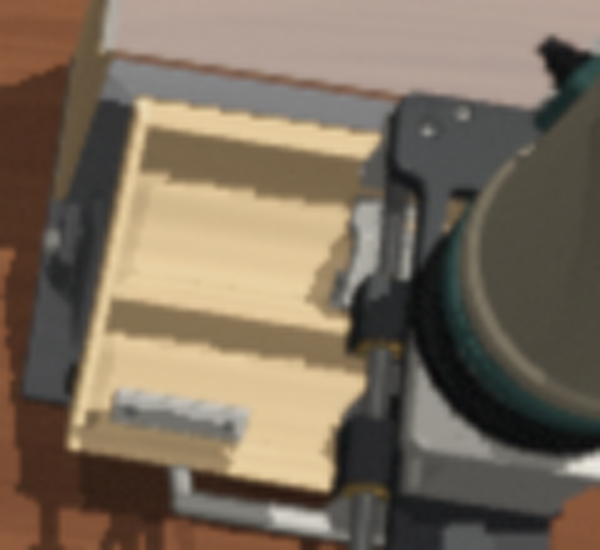

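Run:
```python
from h import *
n=BX*-np.sin(.7)+np.array([0,0,np.cos(.7)])
Q=frame(-n,BY); plan([(binpt((.102,-.017,-.06),.7)+n*.10,Q,4)])
```

```text
xyz [-0.36, 1.24, -0.08] rot [-0.136, -0.134, -0.376] -> [0.482, -0.19, 0.179]
xyz [-0.79, 1.01, 0.16] rot [-0.136, -0.134, -0.376] -> [0.494, -0.194, 0.18]
xyz [-1.06, 0.62, 0.4] rot [-0.136, -0.134, -0.376] -> [0.506, -0.199, 0.18]
xyz [-1.14, 0.13, 0.6] rot [-0.136, -0.134, -0.376] -> [0.518, -0.203, 0.181]
```

Request:
jog_arm(xyz=[[-0.1,0.3,-0.5],[-0.2,0.6,-1],[-0.3,0.9,-1],[-0.4,1.2,-1]], rotation=[[-0.034,-0.034,-0.094],[-0.068,-0.067,-0.188],[-0.102,-0.1,-0.282],[-0.136,-0.134,-0.376]], jaw=[0.45,0.45,0.45,0.45])

```text
t: 6.1
eef_pos: [0.4815, -0.1896, 0.188]
orientation: [0.585, 0.805, -0.002, 0.1]
force: [0.9, -0.2, 0.8]
width: 0.486
```

Request:
jog_arm(xyz=[[-0.2,0.3,0],[-0.4,0.5,0.1],[-0.6,0.8,0.1],[-0.8,1.0,0.2]], rotation=[[-0.034,-0.034,-0.094],[-0.068,-0.067,-0.188],[-0.102,-0.1,-0.282],[-0.136,-0.134,-0.376]], jaw=[0.45,0.45,0.45,0.45])

```text
t: 6.43
eef_pos: [0.4932, -0.1936, 0.1883]
orientation: [0.412, 0.891, -0.005, 0.191]
force: [0.4, -1.6, -0.4]
width: 0.551
```

Request:
jog_arm(xyz=[[-0.3,0.2,0.1],[-0.5,0.3,0.2],[-0.8,0.5,0.3],[-1.1,0.6,0.4]], rotation=[[-0.034,-0.034,-0.094],[-0.068,-0.067,-0.188],[-0.102,-0.1,-0.282],[-0.136,-0.134,-0.376]], jaw=[0.45,0.45,0.45,0.45])

```text
t: 6.77
eef_pos: [0.5004, -0.1989, 0.1873]
orientation: [0.314, 0.921, -0.011, 0.232]
force: [-0.0, 0.2, -1.1]
width: 0.551
```

Run:
```python
from h import *
n=BX*-np.sin(.7)+np.array([0,0,np.cos(.7)]); print(manip.read_state()["joints"].round(2))
Q=frame(-n,BY); plan([(binpt((.102,-.017,-.06),.7)+n*.10,Q,1)])
```

```text
[ 0.7   0.38 -0.53  2.3   1.47  0.25 -0.24]
xyz [-1.23, 0.65, 1.36] rot [-0.205, -0.205, -0.54] -> [0.518, -0.203, 0.181]
```

Joint 6 is almost at its lower limit (0.25 against 0.23), so a full 0.7 tilt isn't comfortable. A 0.4 tilt still grips across the width and clears the cover, so I'll use that and level the bracket later at the tray.

```bash
cat >> h.py <<'E'
def tilt(phi): return np.array(BX*np.sin(phi)-np.array([0,0,np.cos(phi)])) # tool z
E
python3 - <<'E'
from h import *
Q=frame(tilt(.4),BY); plan([(binpt((.102,-.017,-.054),.7)-tilt(.4)*.08,Q,2)])
E
```

```text
xyz [-1.73, 1.11, 1.23] rot [-0.061, 0.043, -0.282] -> [0.524, -0.202, 0.185]
xyz [-2.01, 0.51, 1.2] rot [-0.061, 0.043, -0.282] -> [0.548, -0.205, 0.183]
```

Request:
jog_arm(xyz=[[-0.4,0.3,0.3],[-0.8,0.5,0.6],[-1.2,0.8,0.9],[-1.7,1.1,1.2]], rotation=[[-0.015,0.01,-0.07],[-0.03,0.02,-0.14],[-0.045,0.03,-0.21],[-0.06,0.043,-0.282]], jaw=[0.45,0.45,0.45,0.45])

```text
t: 7.1
eef_pos: [0.5225, -0.2018, 0.1846]
orientation: [0.173, 0.961, -0.01, 0.216]
force: [-0.3, 0.4, 0.4]
width: 0.548
```

Request:
jog_arm(xyz=[[-0.5,0.1,0.3],[-1,0.25,0.6],[-1.5,0.4,0.9],[-2,0.5,1.2],[-2,0.5,1.2]], rotation=[[-0.015,0.01,-0.07],[-0.03,0.02,-0.14],[-0.045,0.03,-0.21],[-0.06,0.043,-0.282],[-0.06,0.043,-0.282]], jaw=[0.45,0.45,0.45,0.45,0.45])

```text
t: 7.52
eef_pos: [0.5467, -0.2059, 0.1819]
orientation: [0.03, 0.98, -0.007, 0.197]
force: [0.5, -0.4, -0.3]
width: 0.549
```

Run:
```python
from h import *
print(manip.read_state()["joints"].round(2))
Q=frame(tilt(.4),BY); plan([(binpt((.102,-.017,-.054),.7)-tilt(.4)*.08,Q,1)])
im=manip.get_image("wrist"); save(im,"g"); np.savez("w1.npz",**{k:np.array(v) for k,v in im.items()}); print(manip.spot_in("wrist","bracket_center")[:2])
W=cloud(im); n=BX*-np.sin(.7)+np.array([0,0,np.cos(.7)]); u=BX*np.cos(.7)+np.array([0,0,np.sin(.7)])
D=W-binpt((0,0,-.06),.7); X=D@u; Y=D@BY; Z=D@n
fl=(X>.085)&(X<.145)&(abs(Y)<.085)&(abs(Z)<.008); print("floor",fl.sum(),np.median(Z[fl]))
m=(X>.08)&(X<.142)&(abs(Y)<.085)&(Z>.018)&(Z<.034); P=np.c_[X[m],Y[m]].astype(np.float32)
if len(P)>10: print(len(P),cv2.minAreaRect(P),np.percentile(np.c_[P,Z[m]],[3,50,97],axis=0).round(3).tolist())
```

```text
[ 1.04  0.58 -0.95  2.1   1.03  0.45  0.89]
xyz [-0.15, 0.09, -0.07] rot [0.0, -0.003, 0.003] -> [0.548, -0.205, 0.183]
[{'extent': [246.1, 168.0, 26.4, 51.2], 'p': 0.55}]
floor 8125 -0.00102425217909234
842 ((0.10332861542701721, -0.01654481329023838), (0.029436932876706123, 0.023005621507763863), 0.19252996146678925) [[0.089, -0.028, 0.024], [0.103, -0.016, 0.025], [0.117, -0.005, 0.026]]
```

View pics/g.png

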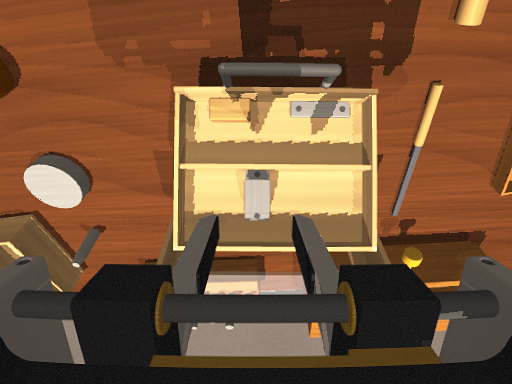

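Wrist view: the bracket is at (257,195), lying against the cross wall and aligned with the bin, centred between the fingers. Depth puts its top at 30 x 23 mm, as described. I'll go down and grip.

Request:
jog_arm(xyz=[[-0.2,0.1,1.6],[-0.2,0.1,3.2],[-0.2,0.1,4.8],[-0.2,0.1,5.6],[-0.2,0.1,5.6]], rotation=[[0,0,0],[0,0,0],[0,0,0],[0,0,0],[0,0,0]], jaw=[0.45,0.45,0.45,0.45,0.45])

```text
t: 8.03
eef_pos: [0.5676, -0.2044, 0.1293]
orientation: [0.031, 0.98, -0.007, 0.195]
force: [-1.0, 0.8, -0.4]
width: 0.552
```

Run:
```python
from h import *
s=manip.read_state(); print(s["joints"].round(2),s["force"])
Q=frame(tilt(.4),BY); plan([(binpt((.103,-.0165,-.054),.7),Q,1)])
```

```text
[ 0.88  0.65 -0.76  2.1   1.23  0.36  0.69] [-0.99073295  0.76487252 -0.43817641]
xyz [-0.39, -0.13, 2.24] rot [-0.001, -0.006, 0.001] -> [0.58, -0.207, 0.11]
```

Request:
jog_arm(xyz=[[-0.3,-0.1,0.8],[-0.4,-0.1,1.6],[-0.4,-0.1,2.2],[-0.4,-0.1,2.2],[-0.4,-0.1,2.2]], rotation=[[0,0,0],[0,-0.006,0],[0,-0.006,0],[0,-0.006,0],[0,-0.006,0]], jaw=[0.45,0.45,0.45,0.6,0.8])

```text
t: 8.45
eef_pos: [0.5796, -0.206, 0.1106]
orientation: [0.031, 0.98, -0.007, 0.198]
force: [-0.2, -0.6, 0.1]
width: 0.443
```

Request:
jog_arm(xyz=[[0,0,0],[0,0,0],[0,0,0],[0,0,0],[0,0,0]], rotation=[[0,0,0],[0,0,0],[0,0,0],[0,0,0],[0,0,0]], jaw=[1,1,1,1,1], squeeze=20)

```text
t: 8.87
eef_pos: [0.5796, -0.2061, 0.1111]
orientation: [0.032, 0.98, -0.007, 0.199]
force: [-2.1, 0.0, 4.7]
width: 0.255
```

Run:
```python
from h import *
s=manip.read_state(); print(s["eef_pos"],s["width"],s["joints"].round(2),s["force"])
Q=frame(tilt(.4),BY); plan([(binpt((.103,-.0165,-.054),.7),Q,1)])
```

```text
[ 0.57964902 -0.20614253  0.11110975] 0.25459058855085165 [ 0.84  0.68 -0.71  2.09  1.33  0.33  0.59] [-2.13371186e+00  1.85337776e-04  4.66431869e+00]
xyz [0.03, -0.04, 0.1] rot [-0.001, 0.0, 0.001] -> [0.58, -0.207, 0.11]
```

```bash
cat >> h.py <<'E'
TY=np.radians(10.24); TX=np.array([np.cos(TY),np.sin(TY),0]); TYv=np.array([-TX[1],TX[0],0]); TRAY=np.array([.584,.2065,.004])
QT=frame(-TX*np.sin(.3)-np.array([0,0,np.cos(.3)]),TYv)
E
python3 - <<'E'
from h import *
s=manip.read_state(); Q=R.from_quat(s["orientation"])
n=BX*-np.sin(.7)+np.array([0,0,np.cos(.7)]); print("Z over model floor",(s["eef_pos"]-binpt((0,0,-.06),.7))@n)
A=s["eef_pos"]+n*.10
plan([(A,Q,1),(TRAY+[0,0,.14],QT,4)])
E
```

```text
Z over model floor 0.006832202448402111
xyz [2.95, -0.01, -9.55] rot [0.0, 0.0, 0.0] -> [0.515, -0.202, 0.188]
xyz [-0.55, 10.3, 1.4] rot [-0.003, 0.174, -0.062] -> [0.533, -0.1, 0.177]
xyz [-1.42, 10.24, 1.27] rot [-0.003, 0.174, -0.062] -> [0.55, 0.002, 0.166]
xyz [-2.25, 10.12, 0.98] rot [-0.003, 0.174, -0.062] -> [0.567, 0.104, 0.155]
xyz [-3.01, 9.95, 0.55] rot [-0.003, 0.174, -0.062] -> [0.584, 0.206, 0.144]
```

Request:
jog_arm(xyz=[[0.4,0,-1.2],[1,0,-3.2],[1.7,0,-5.5],[2.4,0,-7.8],[3,0,-9.6]], rotation=[[0,0,0],[0,0,0],[0,0,0],[0,0,0],[0,0,0]], jaw=[1,1,1,1,1])

```text
t: 9.28
eef_pos: [0.5133, -0.2016, 0.1883]
orientation: [0.031, 0.98, -0.007, 0.198]
force: [0.2, 0.4, -1.2]
width: 0.252
```

Request:
jog_arm(xyz=[[0,1.5,0],[0,4,0],[0,7,0],[0,10.3,0],[0,10.3,0]], rotation=[[0,0.03,-0.01],[0,0.07,-0.02],[0,0.12,-0.04],[0,0.17,-0.06],[0,0.17,-0.06]], jaw=[1,1,1,1,1])

```text
t: 9.7
eef_pos: [0.5233, -0.0903, 0.1901]
orientation: [-0.002, 0.993, -0.007, 0.116]
force: [1.1, 1.0, -0.7]
width: 0.255
```

Run:
```python
from h import *
s=manip.read_state(); print(s["eef_pos"],s["width"],s["joints"].round(2),s["force"])
plan([(TRAY+[0,0,.14],QT,3)])
```

```text
[ 0.52329079 -0.09034895  0.1901078 ] 0.25450367756012937 [ 0.84  0.56 -1.03  2.08  0.85  0.69  0.85] [ 1.1034967   1.04617007 -0.71714972]
xyz [-1.68, 9.91, 1.83] rot [-0.003, 0.177, -0.059] -> [0.544, 0.009, 0.175]
xyz [-2.56, 9.78, 1.48] rot [-0.003, 0.177, -0.059] -> [0.564, 0.108, 0.159]
xyz [-3.35, 9.6, 0.99] rot [-0.003, 0.177, -0.059] -> [0.584, 0.206, 0.144]
```

Request:
jog_arm(xyz=[[-0.4,2.5,0.4],[-0.8,5,0.9],[-1.3,7.5,1.4],[-1.7,9.9,1.8]], rotation=[[0,0.045,-0.015],[0,0.09,-0.03],[0,0.135,-0.045],[0,0.177,-0.06]], jaw=[1,1,1,1])

```text
t: 10.03
eef_pos: [0.5437, 0.0094, 0.1746]
orientation: [-0.032, 0.999, -0.011, 0.026]
force: [1.5, -1.2, -2.1]
width: 0.253
```

Request:
jog_arm(xyz=[[-0.6,2.5,0.4],[-1.3,5,0.8],[-1.9,7.5,1.2],[-2.6,9.8,1.5]], rotation=[[0,0.045,-0.015],[0,0.09,-0.03],[0,0.135,-0.045],[0,0.177,-0.06]], jaw=[1,1,1,1])

```text
t: 10.37
eef_pos: [0.5641, 0.1098, 0.1579]
orientation: [-0.061, 0.996, -0.014, -0.064]
force: [-0.2, -0.7, -0.9]
width: 0.256
```

Run:
```python
from h import *
s=manip.read_state(); print(s["eef_pos"],s["width"],s["joints"].round(2),s["force"])
plan([(TRAY+[0,0,.11],QT,1)])
```

```text
[0.56413367 0.10981279 0.15792477] 0.25635615849727833 [ 0.3   0.83 -0.98  1.63  0.68  1.21  0.83] [-0.17458958 -0.68297779 -0.93304794]
xyz [-3.68, 9.44, 3.75] rot [-0.009, 0.17, -0.058] -> [0.584, 0.206, 0.114]
```

Request:
jog_arm(xyz=[[-0.9,2.4,0.9],[-1.8,4.8,1.9],[-2.8,7.1,2.8],[-3.7,9.4,3.7],[-3.7,9.4,3.7]], rotation=[[0,0.045,-0.015],[0,0.09,-0.03],[-0.005,0.135,-0.045],[-0.009,0.17,-0.058],[-0.009,0.17,-0.058]], jaw=[1,1,1,1,1])

```text
t: 10.78
eef_pos: [0.5833, 0.2114, 0.1105]
orientation: [-0.091, 0.984, -0.011, -0.151]
force: [-0.6, -0.1, -2.2]
width: 0.257
```

Run:
```python
from h import *
s=manip.read_state(); print(s["eef_pos"],s["width"],s["joints"].round(2),s["force"])
im=manip.get_image("wrist"); save(im,"i")
W=cloud(im); q=R.from_quat(s["orientation"]); L=q.inv().apply((W-s["eef_pos"]).reshape(-1,3)).reshape(W.shape)
m=(abs(L[...,1])<.011)&(abs(L[...,0])<.04)&(L[...,2]>-.03)&(L[...,2]<.03); P=L[m]; print("held pts",len(P),np.percentile(P,[2,50,98],axis=0).round(3).tolist() if len(P) else 0)
PW=W[m]
if len(P)>20:
    c=PW-PW.mean(0); print("world z range",PW[:,2].min(),PW[:,2].max(),"normal",np.linalg.svd(c,full_matrices=False)[2][2])
plan([(TRAY+[0,0,.03],QT,1),(TRAY+[0,0,.0085],QT,1)])
```

```text
[0.58327559 0.21141129 0.11048496] 0.257335670836863 [ 0.07  1.03 -0.94  1.33  0.63  1.41  0.87] [-0.56614669 -0.11007414 -2.19987222]
held pts 2305 [[-0.023, -0.011, -0.022], [0.008, 0.0, -0.015], [0.023, 0.01, 0.01]]
world z range 0.10584534413906171 0.13841932435810764 normal [ 0.18162114 -0.98328029 -0.01317663]
xyz [-2.35, -0.26, 7.41] rot [0.001, -0.003, 0.003] -> [0.584, 0.206, 0.034]
xyz [-0.64, 0.0, 2.05] rot [-0.0, 0.0, -0.0] -> [0.584, 0.206, 0.012]
```

View pics/i.png

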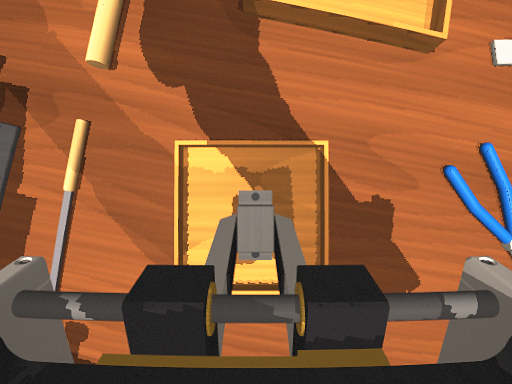

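Wrist view: the bracket is held at (256,225) between the fingers, over the small tray (walls at columns 180–325). I'll lower it partway and check that it's level.

Request:
jog_arm(xyz=[[-0.5,-0.1,1.6],[-1,-0.2,3.2],[-1.5,-0.3,4.8],[-1.9,-0.3,6],[-1.9,-0.3,6]], rotation=[[0,0,0],[0,0,0],[0,0,0],[0,0,0],[0,0,0]], jaw=[1,1,1,1,1])

```text
t: 11.25
eef_pos: [0.5824, 0.2033, 0.0451]
orientation: [-0.089, 0.984, -0.014, -0.153]
force: [0.4, -0.0, -1.8]
width: 0.254
```

Run:
```python
from h import *
s=manip.read_state(); print(s["eef_pos"],s["width"],s["force"])
im=manip.get_image("wrist"); W=cloud(im); D=W-s["eef_pos"]; X=D@TX; Y=D@TYv; Z=D[...,2]
for x0 in np.arange(-.03,.031,.005):
    m=(abs(Y)<.008)&(X>=x0)&(X<x0+.005)&(Z>-.02)&(Z<.04)
    if m.sum()>5: print(round(x0,3),m.sum(),np.percentile(Z[m],[5,50,95]).round(4))
m=(abs(X)<.09)&(abs(Y)<.09)&(W[...,2]<.012); print("floor z",np.median(W[...,2][m]))
plan([(TRAY+[0,0,.0085],QT,1)])
```

```text
[0.58244143 0.203282   0.04508253] 0.2542859075445931 [ 0.37743194 -0.03136078 -1.82655695]
-0.03 22 [-0.0032 -0.0024 -0.0018]
-0.025 154 [-0.0036 -0.0025 -0.0015]
-0.02 183 [-0.0035 -0.0023  0.018 ]
-0.015 197 [0.0174 0.0182 0.0193]
-0.01 199 [0.0173 0.0183 0.0192]
-0.005 197 [0.0172 0.0182 0.0193]
0.0 194 [0.0172 0.0181 0.0192]
0.005 184 [0.0171 0.0181 0.0194]
0.01 168 [0.017 0.018 0.019]
0.015 41 [-0.0041 -0.0029 -0.0019]
0.02 135 [-0.004  -0.003  -0.0018]
floor z 0.0038968101078697857
xyz [-1.17, 0.19, 3.24] rot [0.0, -0.006, 0.002] -> [0.584, 0.206, 0.012]
```

Bracket is level to 0.2 mm over 25 mm; its bottom is 7.9 mm below the TCP.

Request:
jog_arm(xyz=[[-0.4,0.1,1.1],[-0.75,0.2,2.1],[-1,0.2,2.8],[-1.1,0.2,3.1],[-1.15,0.2,3.25]], rotation=[[0,0,0],[0,0,0],[0,-0.005,0],[0,-0.005,0],[0,-0.005,0]], jaw=[1,1,1,1,1])

```text
t: 11.72
eef_pos: [0.5832, 0.2063, 0.0118]
orientation: [-0.089, 0.985, -0.013, -0.15]
force: [-2.4, -1.1, 3.8]
width: 0.256
```

Request:
jog_arm(xyz=[[0,0,0],[0,0,0]], rotation=[[0,0,0],[0,0,0]], jaw=[1,1])

```text
t: 11.88
eef_pos: [0.5833, 0.2066, 0.0121]
orientation: [-0.089, 0.985, -0.013, -0.15]
force: [-0.4, 0.8, -2.1]
width: 0.255
```

Request:
jog_arm(xyz=[[0,0,0.05],[-0.03,0,0.1],[-0.03,0,0.1]], rotation=[[0,0,0],[0,0,0],[0,0,0]], jaw=[1,1,1])

```text
t: 12.13
eef_pos: [0.5836, 0.2068, 0.0118]
orientation: [-0.089, 0.985, -0.013, -0.15]
force: [0.3, -0.3, 3.5]
width: 0.253
```

Request:
jog_arm(xyz=[[0,0,0],[0,0,0],[0,0,0],[0,0,0],[0,0,0]], rotation=[[0,0,0],[0,0,0],[0,0,0],[0,0,0],[0,0,0]], jaw=[0.65,0.5,0.5,0.5,0.5])

```text
t: 12.55
eef_pos: [0.5835, 0.2068, 0.0117]
orientation: [-0.089, 0.985, -0.013, -0.15]
force: [0.0, 0.3, 0.0]
width: 0.501
```

Request:
jog_arm(xyz=[[0,0,-1],[0,0,-3],[0,0,-6],[0,0,-9],[0,0,-12]], rotation=[[0,0,0],[0,0,0],[0,0,0],[0,0,0],[0,0,0]], jaw=[0.5,0.5,0.5,0.5,0.5])

```text
t: 12.97
eef_pos: [0.619, 0.2133, 0.1282]
orientation: [-0.09, 0.985, -0.013, -0.15]
force: [0.5, 1.1, 0.2]
width: 0.498
```

Run:
```python
from h import *
s=manip.read_state(); print(s["t"],s["eef_pos"],s["force"])
w=manip.get_image("wrist"); W=cloud(w); D=W-TRAY; X=D@TX;Y=D@TYv;Z=D[...,2]
m=(abs(X)<.07)&(abs(Y)<.07)&(Z>.02)&(Z<.03); print(m.sum(),cv2.minAreaRect(np.c_[X[m],Y[m]].astype(np.float32)),np.median(Z[m]))
t=manip.get_image("top"); W=cloud(t); n=BX*-np.sin(.7)+np.array([0,0,np.cos(.7)]); u=BX*np.cos(.7)+np.array([0,0,np.sin(.7)])
D=W-binpt((0,0,-.06),.7); X=D@u;Y=D@BY;Z=D@n
m=(X>.085)&(X<.14)&(abs(Y)<.08)&(abs(Z)<.012); A=np.c_[X[m],np.ones(m.sum())]; k=np.linalg.lstsq(A,Z[m],rcond=None)[0]; print("bin floor",m.sum(),np.median(Z[m]),"slope err",k[0])
sc=manip.get_image("scene")
a=np.hstack([w["pixels"][90:384,120:400], sc["pixels"][110:404,180:400]][:1]+[cv2.resize(sc["pixels"][130:330,180:400],(323,294))]); cv2.imwrite("pics/j.png",a[...,::-1])
```

```text
12.9667 [0.61896246 0.21327505 0.12823732] [0.50130498 1.05035832 0.20672451]
616 ((-0.0011328840628266335, -0.00013918988406658173), (0.028951652348041534, 0.022444820031523705), 0.346670538187027) 0.02600574604863208
bin floor 734 -0.0009367969110914837 slope err -0.004437002819442698
```

View pics/j.png

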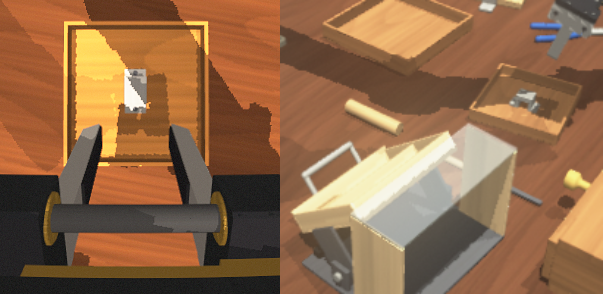

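The bracket stands upright in the small tray, at (135,90) in the wrist crop and (522,98) in the scene crop. The bin is still fully tipped and the gripper is clear.

```bash
python3 -c "
from station import manip; print(manip.finish_job())"
```

```text
the job is handed in; nothing more can be done
None
```

The steel bracket is standing in the smaller square tray, the bin is still tipped fully forward, and I handed the job in at about 13 s of the 51 s allowed.

I gripped the bar and pulled the bin along its arc until it stalled on the stop at about 15 N. I then let go and picked the bracket out across its 24 mm width. At the tray I lowered it level until it touched the floor at about 3.5 N, opened the jaws and backed away about 12 cm.

**Last checks, all good:**
- **Bracket:** its centre is about 1 mm from the tray centre. Its top is 26.0 mm above the tray floor, so it stands upright on its feet.
- **Bin:** the back compartment floor matches a 0.70 rad tilt to within 0.005 rad.
- **Gripper:** it touches nothing, and the wrist force is about 1 N.

**What went differently:** joint 6 came close to its lower limit (0.25 rad against 0.23) when I tried to tilt the tool the full 0.7 rad. I gripped with about 0.4 rad of tilt instead and made up the difference at the tray. No check failed. The bar's x position differed by 2–4 mm between cameras, which did not affect the grip.

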